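# Back off the winch by one notch

### The arm

A 6-joint arm with a two-finger parallel gripper is mounted at the origin on the work surface. World frame = base frame: x ahead of the robot, y to its left, z up, the work surface at z = 0. Lengths are in m, angles in rad, forces in N, time in s.
With the tool pointing down it reaches from about 0.25 to 0.775 m from the base axis. Payload 4 kg.
Tool frame: the origin (TCP) lies at the centre of the arm's flange, where the gripper is bolted on; the fingertips stand 199 mm ahead of it and the grasp point (between the pads) lies 180 mm ahead of it (robot.tcp_to_tips is the z of the fingertips in the tool frame, in m); z points along the fingers, y is the line along which they close (so a half turn about z gives the same grasp; the last joint's range is limited). The gripper opens to 94 mm and grips with 3 to 60 N. Pads are 16 mm wide; open, the fingers measure 119 mm over their backs; the gripper's body (75 mm by 177 mm) begins 78 mm behind the grasp point.
Start: joints at [-0.103, 0.087, 1.371, -0, 1.684, -0.103], TCP at [0.55, -0, 0.405] pointing down, gripper open.
Joint ranges: [-3.1, 3.1], [-0.76, 2.03], [0.27, 2.55], [-1.08, 4.22], [0.17, 2.65], [-2.57, 2.57]. Speed limits (rad/s): [2.79, 2.79, 3.14, 3.14, 3.14, 3.14].

### API

Orientations are given as [roll, pitch, yaw] about the fixed x, y, z axes, in that order (R = Rz(yaw) Ry(pitch) Rx(roll)).
In Python, from bench import robot gives the robot as it stands.
- The arm moves only by the tool play_rows, never from a script. Its arguments are lists of equal length, an entry for each row: "translation": the shift along the tool's x, y, z scaled (see below), a list of three; "twist": the turn, a rotation vector about the tool's x, y, z scaled (see below), a list of three; "gripper": the opening, from -1 (shut) to 1 (fully open). A call has 1 to 8 rows; each row shifts and turns the commanded pose from where the row before left it, along the tool's axes as they then stand; what a row does not reach is not made up. The controller multiplies each number of a shift by 0.04 m and each number of a turn by 0.1 rad. A row lasts 1/10 s, in which the tool goes at most 50 mm and 8.59 degrees, less where a joint would pass 70% of its speed; a pose out of reach is approached as far as the arm can. A call with a number of a shift or a turn outside -1 to 1 is refused whole. A call with a gripper value outside its range is refused whole. The fingers move at their own pace and stop on an object; the grip force is fixed at half the most. Time passes only in rows, so rows that do not move let the fingers close. It gives the time, the measured TCP pose, the force, the opening and the grip force at its end, in the units of the state.
- robot.get_obs(): the state, without advancing time (a new reading comes with each control period).
- robot.snapshot(name): name is "scene" or "side" or "wrist"; returns the picture (420x560x3 uint8, red, green, blue); there is no depth.
- robot.camera_model(name): a dict with "camera_matrix" (3x3 intrinsics, pixels), "k1" (the pictures are not rectified: a ray, as slopes to the right and down, at radius r is drawn at 1 + k1 r^2 times it, then the intrinsics apply), "rvec" (rotation vector, rad) and "tvec" (3), from world to camera coordinates, as OpenCV has them. Camera axes: x right, y down, z forward; pixel columns grow to the right and rows downward; lengths in m; the calibration is good to about 2 mm. A picture is of the moment at which its call begins: read the wrist's pose just before it. camera_model takes no time and is no camera call; for the wrist camera it gives the pose at the moment of the call.
- robot.close_job(): hands the job in; it is judged then, once.
Trained networks look in the newest picture that a camera, given by its name, has taken for a name from the list of things; names that differ only in an ending like _2 or _b are one class to them, and where a whole thing is asked for, a point or a joint stands for the part that bears it (a point fixed in the world has none). Each returns a list of dicts, best first, with "score" (0 to 1); they miss things now and then, are a little off and sometimes report something else, mostly with a low value. They report only what shows in the picture. A call takes as long as a camera call. They do not tell look-alikes from the thing itself.
- robot.recognise(name, camera): "centre" ([x, y, z] in m, in world coordinates, good to about 4 mm: the middle of the surface that is visible of it).
- robot.spot_point(name, camera): "centre" ([x, y, z] in m, in world coordinates, good to about 4 mm: a listed point, or the origin of a listed thing).
The state is a dict: "time": time; "joint_positions": joint angles; "qvel": joint speeds; "joint_torque": joint torques, N m; "tool_pos": TCP position; "ee_rot": TCP orientation; "wrist_force": force on the tool from outside, world axes, zero at the start; "wrist_torque": the same for the moment, N m; "width": finger opening in m; "finger_force": force on a finger pad.
Only numpy, scipy, OpenCV 4.12 (cv2) and the standard library are available. Lean on these libraries where they do the work, as an engineer would, in place of code of your own. Each camera call takes 0.05 s, during which the arm holds its last target. There are 200 camera calls.

### The job

The blue hand winch on the checking desk is wound one notch too tight. With a fingertip push the red ball lever away from the robot so that the pawl lifts off the toothed wheel and stays up, push the upright yellow-tipped spoke away from the robot until the wheel has gone back one notch (a tenth of a turn), then push the ball back so that the pawl drops fully into that next notch. Nothing needs gripping; do not lean hard on the winch, and leave everything else on the desk where it stands.

Things in the scene. Friction and masses are not known exactly. Their poses are not given: they have to be found in the camera images.
- winch: Blue hand winch fixed to the desk, base 180 (x) by 130 (y) by 10 mm, 237 mm tall. Origin: centre of its underside; its x axis points roughly away from the robot. Axle along its y, 100 mm up. Ratchet wheel (116 mm across, 10 teeth, a notch is 36 degrees = 0.628 rad) at y +50 to +64 mm, red pawl above it; four spokes at y -80 mm. Backward: the wheel's top goes to the winch's +x.
- wheel (a joint): Turn of ratchet wheel and spokes, rad; grows backward (top towards the winch's +x). Starts within 0.06 of 0; one notch back is 0.628. Pawl down: 0.1 play either side of a notch's middle (0, 0.628), then the pawl blocks it backward; turned forward, the teeth push the pawl up. Pawl up: turns against about 1.5 N at the spoke's end and stays where left.
- spoke_tip (a point): Centre of the yellow ball (20 mm across) on the spoke that at the start stands nearly upright, leaning 18 degrees towards the winch's -x. It is 78 mm from the axle; the spoke is a 12 mm bar. Three more spokes with black balls at 90 degrees. It turns with the wheel, moving about 48 mm towards +x per notch.
- pawl (a joint): Lift of the pawl, rad: 0 = fully down in a notch (stop), 0.8 = fully up (stop). Its ball makes it flip: above about 0.5 it falls on to 0.8 and stays up, below that it falls down by itself; tipping takes under 2 N. The nose is clear of the teeth above 0.25. If it lands on a tooth instead of in a notch it stays above 0.1.
- pawl_ball (a point): Centre of the red ball (26 mm across) on top of the pawl's 8 mm thick lever, 60 mm from the pivot, which lies at x +63, y +57, z +168 mm of the winch. The lever leans 20 degrees towards the winch's -x with the pawl down, 26 degrees towards +x with it up: push the ball towards +x to lift the pawl, towards -x to drop it.
- screwdriver: Loose orange screwdriver lying beside the winch, 180 mm long. Leave alone.
- jar: Loose amber glass jar, 56 mm across, 75 mm tall, beside the winch; origin under its centre. Leave alone.
- candlestick: Loose brass candlestick, foot 76 mm across, 150 mm tall; origin under its foot. Leave alone.
- vase: Loose blue vase, 84 mm across, 140 mm tall; origin under its foot. Leave alone.
- clock: Loose brass table clock, 100 mm wide, 100 mm tall; origin under its foot. Leave alone.
- mug: Loose terracotta mug, 76 mm across, 85 mm tall; origin under its foot. Leave alone.
- tape_roll: Loose roll of tape lying flat, 90 mm across, 25 mm tall; origin under its centre. Leave alone.
Things that resemble listed ones, but are neither listed nor needed, are in the scene too. Leave any pink look-alike of the winch alone.

How it is judged:
On the way, in this order (a step that is already met when the one before it is completed fails the run):
1. the pawl is lifted clear and stays up, the wheel still in its first notch (value of joint pawl above 0.55 rad and value of joint wheel below 0.2 rad), for 0.2 s.
2. the wheel is pushed back by about a notch with the pawl up (value of joint wheel above 0.4 rad and value of joint pawl above 0.2 rad), for 0.1 s.
At the end, for the whole second after the job is handed in: The pawl is down in the next notch (its joint below 0.1 rad), the wheel stands one notch back (joint between 0.42 and 0.80 rad) and is at rest (value of joint pawl below 0.1 rad and value of joint wheel between 0.42 and 0.8 rad and velocity of joint wheel between -0.05 and 0.05 rad/s); the robot touches nothing.
It fails at once if the wheel is pushed back well past one notch (beyond 1.0 rad) (value of joint wheel above 1 rad).
It fails at once if the wheel is wound forward instead (beyond -0.35 rad) (value of joint wheel below -0.35 rad).
It fails at once if the winch is leaned on with more than 40 N (contact force between the fingers and winch above 40 N).
It fails at once if a bystander is lifted, carried or shoved (moved more than 30 mm) (distance of any of screwdriver, jar, candlestick, vase, clock, mug, tape_roll from where it was at the start of the episode above 0.03 m).
It also fails if it takes over 51 s, if anything falls off the work surface, if the arm or the gripper's body presses on something with over 40 N, if the wrist force passes 120 N, or if a joint passes its speed limit or range.

## Working session

There is one attempt and no reset: what is moved stays moved. The work goes in short steps, Python scripts to look and compute and a tool call to move; the robot and the scene stay as the last step left them, time stands still between calls to the robot, and variables do not carry over. Pictures are saved under pics/ and viewed, at most 10 in all, crops included, and the job is handed in when it is done.

Besides the shell and the picture viewer there is one more tool, called as name(argument=value, ...) on one line, values as JSON. play_rows: Moves the arm, as the interface text tells. Its arguments: {"type":"object","properties":{"translation":{"type":"array","items":{"type":"array","items":{"type":"number","minimum":-1,"maximum":1}}},"twist":{"type":"array","items":{"type":"array","items":{"type":"number","minimum":-1,"maximum":1}}},"gripper":{"type":"array","items":{"type":"number"}}},"required":["translation","twist","gripper"]}

```bash
mkdir -p pics; ls
cat > h.py <<'E'
from bench import robot
import cv2, numpy as np
def snap(cam,f):
    im=robot.snapshot(cam); cv2.imwrite('pics/'+f,cv2.cvtColor(im,cv2.COLOR_RGB2BGR)); return im
def px(cam,P):
    m=robot.camera_model(cam); P=np.atleast_2d(P).astype(float)
    R=cv2.Rodrigues(np.array(m['rvec'],float))[0]; q=P@R.T+np.array(m['tvec']).ravel()
    s=q[:,:2]/q[:,2:]; s=s*(1+m['k1']*(s**2).sum(1,keepdims=True)); K=np.array(m['camera_matrix'])
    return s*[K[0,0],K[1,1]]+K[:2,2]
E
python3 - <<'E'
from h import *
a=snap('scene','scene1.png'); b=snap('side','side1.png')
for n in ['spoke_tip','pawl_ball','winch']:
  for c in ['scene','side']:
    for d in robot.spot_point(n,c): print(n,c,np.round(d['centre'],3),round(d['score'],2),px(c,d['centre']).round())
print(robot.get_obs())
E
```

```text
pics
spoke_tip scene [ 0.472 -0.111  0.178] 0.94 [[257. 173.]]
spoke_tip scene [0.352 0.13  0.177] 0.67 [[333. 156.]]
spoke_tip side [0.349 0.13  0.171] 0.89 [[199. 210.]]
spoke_tip side [ 0.47  -0.109  0.172] 0.8 [[287. 225.]]
pawl_ball scene [0.444 0.248 0.223] 0.54 [[369. 171.]]
pawl_ball scene [0.549 0.017 0.225] 0.4 [[292. 187.]]
pawl_ball side [0.442 0.252 0.225] 0.62 [[199. 169.]]
pawl_ball side [0.55  0.015 0.226] 0.51 [[277. 182.]]
winch scene [0.391 0.196 0.001] 0.97 [[346. 199.]]
winch side [ 0.395  0.2   -0.   ] 0.85 [[203. 242.]]
winch side [ 0.502 -0.034 -0.   ] 0.75 [[278. 259.]]
{'time': 0.4, 'joint_positions': array([-1.03090105e-01,  8.73249512e-02,  1.37088150e+00, -1.91642937e-05,
        1.68364638e+00, -1.03106516e-01]), 'qvel': array([-0.00021729, -0.00117731, -0.00294711, -0.00120761,  0.0014089 ,
       -0.00077455]), 'joint_torque': array([-4.26816905e-04, -3.39513516e+01, -3.02110648e+01,  7.17561040e-02,
        2.58331076e-02, -2.19202116e-05]), 'tool_pos': array([ 5.49988883e-01, -9.25947432e-07,  4.04545326e-01]), 'ee_rot': array([-3.14133189e+00, -7.83720189e-06,  1.57081058e+00]), 'wrist_force': array([-0.22305094,  0.24023287,  0.29839681]), 'wrist_torque': array([ 1.19679909e-03, -4.82846709e-05, -1.60416713e-02]), 'finger_force': 0.0, 'width': 0.09434775912974538}
```

View pics/scene1.png

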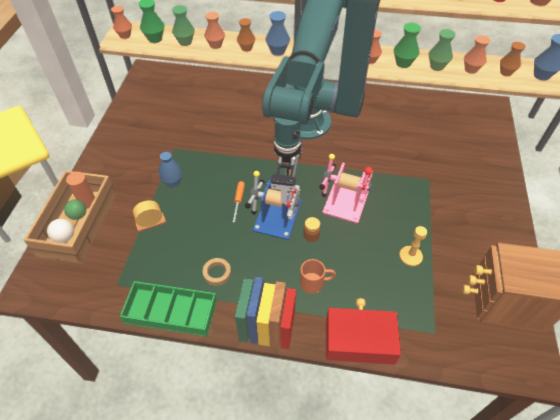

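View pics/side1.png

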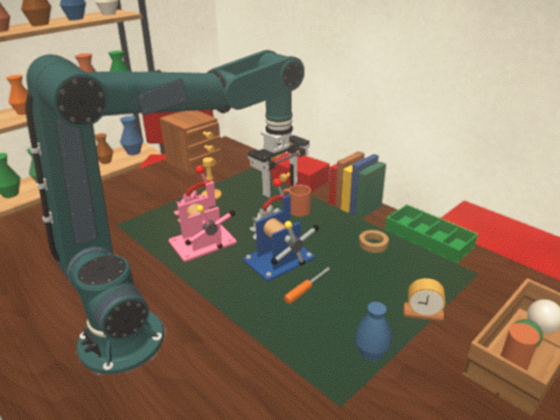

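Look-alikes:
- **Blue winch (wanted):** red ball about (292,187) scene / (277,182) side; yellow tip (257,173) / (287,225).
- **Pink winch (leave alone):** red ball (369,171) / (199,169); yellow tip (333,156) / (199,210).

I choose the blue one, near (0.50, -0.03). The open fingers straddle its ball, so I go straight up first, then shut them and turn into line with the winch.

play_rows(translation=[[0,0,-0.8],[0,0,-0.8],[0,0,-0.4],[0,0,0],[0,0,0],[0,0,0],[0,0,0],[0,0,0]], twist=[[0,0,0],[0,0,0],[0,0,0],[0,0,0.5],[0,0,0.5],[0,0,0],[0,0,0],[0,0,0]], gripper=[1,1,1,-1,-1,-1,-1,-1])

```text
time: 1.2
tool_pos: [0.55, -0.0, 0.4845]
ee_rot: [-3.141, -0.0, 1.471]
wrist_force: [-0.2, -0.1, 0.1]
width: 0.0575
finger_force: 0.0
```

```bash
cat >> h.py <<'E'
from scipy.optimize import least_squares
def fit(obs):  # obs: list of (local xyz, world xyz, weight)
    def r(p):
        c,s=np.cos(p[2]),np.sin(p[2])
        return np.concatenate([w*(np.array([p[0]+c*l[0]-s*l[1],p[1]+s*l[0]+c*l[1]])-o[:2]) for l,o,w in obs])
    return least_squares(r,[.5,-.03,-.1])
L={'spoke_tip':(-.0241,-.08,.174),'pawl_ball':(.0425,.057,.2244),'winch':(0,0,0)}
E
python3 - <<'E'
from h import *
ob=[]
a=snap('scene','s2.png'); b=snap('side','d2.png'); w=snap('wrist','w2.png')
for n in L:
  for c in ['scene','side','wrist']:
    for d in robot.spot_point(n,c):
      p=np.array(d['centre'])
      print(n,c,p.round(4),round(d['score'],2),px(c,p).round())
      if np.hypot(*(p[:2]-[.502,-.034]))<.13 and abs(p[2]-L[n][2])<.015: ob.append((L[n],p,1))
f=fit(ob); print(f.x, f.fun.round(4))
o=robot.get_obs(); print(o['tool_pos'],o['ee_rot'],o['width'])
P=px('scene',[.5,-.03,.12])[0].astype(int); Q=px('side',[.5,-.03,.12])[0].astype(int)
cr=[cv2.resize(i[q[1]-50:q[1]+70,q[0]-60:q[0]+60],(390,390),interpolation=cv2.INTER_CUBIC) for i,q in((a,P),(b,Q))]
cv2.imwrite('pics/c2.png',cv2.cvtColor(np.hstack(cr),cv2.COLOR_RGB2BGR)); print(P,Q)
E
```

```text
spoke_tip scene [ 0.4679 -0.1118  0.1755] 0.73 [[257. 173.]]
spoke_tip scene [0.3515 0.1295 0.1795] 0.73 [[333. 156.]]
spoke_tip side [0.3503 0.1281 0.1719] 0.9 [[199. 210.]]
spoke_tip side [ 0.47   -0.1096  0.1713] 0.84 [[287. 225.]]
spoke_tip wrist [0.3518 0.1276 0.1763] 0.92 [[17. 81.]]
pawl_ball scene [0.4436 0.2487 0.2282] 0.69 [[369. 170.]]
pawl_ball scene [0.55   0.0127 0.2235] 0.56 [[291. 187.]]
pawl_ball side [0.5506 0.0151 0.2234] 0.74 [[277. 183.]]
pawl_ball side [0.4452 0.2515 0.2238] 0.7 [[200. 169.]]
pawl_ball wrist [0.5515 0.0146 0.2239] 0.76 [[277. 207.]]
winch scene [0.3914 0.1994 0.0011] 0.95 [[347. 200.]]
winch scene [ 0.4979 -0.0367  0.0036] 0.62 [[278. 214.]]
winch side [ 0.5027 -0.0298  0.0011] 0.96 [[277. 258.]]
winch side [0.3955 0.2016 0.0028] 0.59 [[203. 241.]]
winch wrist [ 0.5065 -0.0365 -0.0014] 0.78 [[250. 203.]]
winch wrist [ 0.3904  0.1993 -0.0012] 0.57 [[135.  31.]]
[ 0.50213047 -0.03533774 -0.12906691] [ 0.      0.0002 -0.0021 -0.002   0.0016  0.003   0.001   0.0006  0.0001
  0.0011  0.0042  0.0014 -0.0006 -0.0055 -0.0044  0.0012]
[ 5.49985014e-01 -1.12997687e-05  4.84720695e-01] [3.14146252e+00 1.74460200e-05 1.47079803e+00] 0.009472826240749466
[280 193] [275 225]
```

View pics/c2.png

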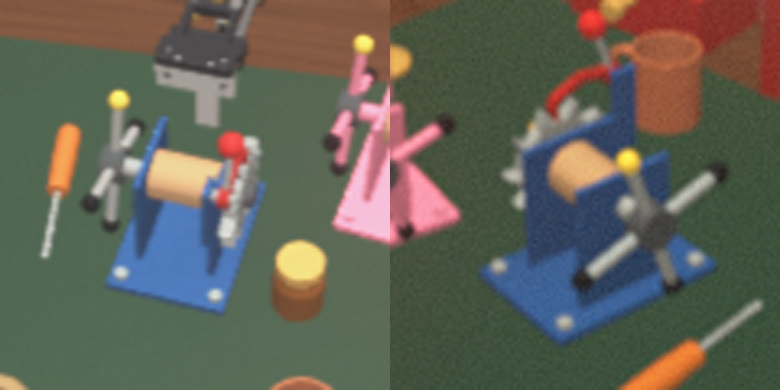

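The crop shows the blue winch clear of obstacles: red ball at crop (232,145) / (592,22), yellow tip at (118,100) / (628,160). The tool axes now nearly match the winch's (y is winch +x, x is winch +y). Next I move behind the ball and go down.

play_rows(translation=[[0,0,0],[0.4,-0.6,0],[0,-0.5,0],[0,0,0.6],[0,0,0.6],[0,0,0.55],[0,0,0],[0,0,0]], twist=[[0,0,0.2],[0,0,0],[0,0,0],[0,0,0],[0,0,0],[0,0,0],[0,0,0],[0,0,0]], gripper=[-1,-1,-1,-1,-1,-1,-1,-1])

```text
time: 2.6
tool_pos: [0.5083, 0.0212, 0.4149]
ee_rot: [-3.141, -0.0, 1.45]
wrist_force: [-0.2, 0.2, 0.8]
width: 0.0001
finger_force: 0.0
```

Run:
```python
from h import *
a=snap('side','d3.png'); b=snap('scene','s3.png')
for c in ['side','scene']:
    for d in robot.spot_point('pawl_ball',c): print(c,np.round(d['centre'],4),d['score'])
o=robot.get_obs(); print(o['tool_pos'],o['ee_rot'],o['width'])
Q=px('side',[.53,0,.2])[0].astype(int);P=px('scene',[.53,0,.2])[0].astype(int)
cr=[cv2.resize(i[q[1]-50:q[1]+50,q[0]-50:q[0]+50],(390,390),interpolation=cv2.INTER_CUBIC) for i,q in((b,P),(a,Q))]
cv2.imwrite('pics/c3.png',cv2.cvtColor(np.hstack(cr),cv2.COLOR_RGB2BGR))
```

```text
side [0.4404 0.2523 0.2257] 0.47
scene [0.5519 0.0133 0.2231] 0.64
scene [0.4441 0.2462 0.2256] 0.53
[0.5084947  0.02112019 0.41643463] [ 3.13845984e+00 -1.52062067e-04  1.45064941e+00] 0.0003845985401113143
```

View pics/c3.png

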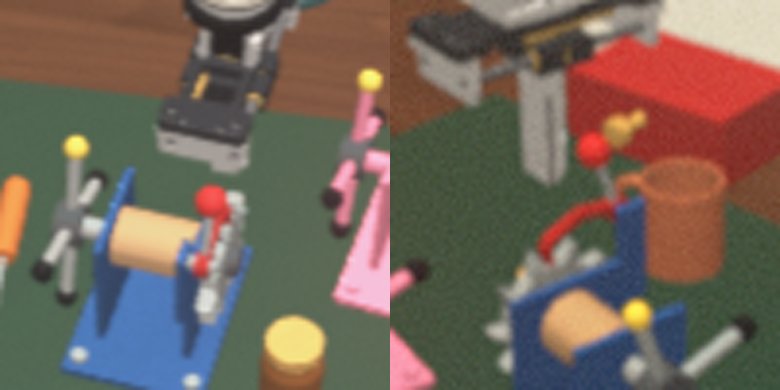

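The shut fingers stand behind the ball at about its height, with a gap. I push slowly towards winch +x.

play_rows(translation=[[0,0.2,0.05],[0,0.2,0],[0,0.15,0],[0,0.15,0],[0,0.15,0],[0,0.15,0],[0,0.15,0],[0,0,0]], twist=[[0,0,0],[0,0,0],[0,0,0],[0,0,0],[0,0,0],[0,0,0],[0,0,0],[0,0,0]], gripper=[-1,-1,-1,-1,-1,-1,-1,-1])

```text
time: 3.6
tool_pos: [0.5546, 0.0155, 0.4123]
ee_rot: [-3.142, 0.0, 1.451]
wrist_force: [0.2, 0.7, -0.5]
width: 0.0006
finger_force: 0.0
```

play_rows(translation=[[0,0.15,0],[0,0.1,0],[0,0.1,0],[0,0,0],[0,0,0]], twist=[[0,0,0],[0,0,0],[0,0,0],[0,0,0],[0,0,0]], gripper=[-1,-1,-1,-1,-1])

```text
time: 4.1
tool_pos: [0.5679, 0.014, 0.4127]
ee_rot: [-3.141, 0.0, 1.451]
wrist_force: [-0.4, 0.2, 0.7]
width: 0.0007
finger_force: 0.0
```

Run:
```python
from h import *
a=snap('side','d4.png'); b=snap('scene','s4.png')
for c in ['side','scene']:
    for d in robot.spot_point('pawl_ball',c): print(c,np.round(d['centre'],4),d['score'])
o=robot.get_obs(); print(o['tool_pos'],o['wrist_force'])
Q=px('side',[.53,0,.2])[0].astype(int);P=px('scene',[.53,0,.2])[0].astype(int)
cr=[cv2.resize(i[q[1]-50:q[1]+50,q[0]-50:q[0]+50],(390,390),interpolation=cv2.INTER_CUBIC) for i,q in((b,P),(a,Q))]
cv2.imwrite('pics/c4.png',cv2.cvtColor(np.hstack(cr),cv2.COLOR_RGB2BGR))
```

```text
side [0.5959 0.0102 0.2187] 0.64
side [0.4439 0.2509 0.2262] 0.43
scene [0.5959 0.0084 0.2203] 0.62
scene [0.4423 0.248  0.2227] 0.62
[0.56766026 0.01398556 0.41279175] [-0.94698949  0.31814785 -0.4372473 ]
```

View pics/c4.png

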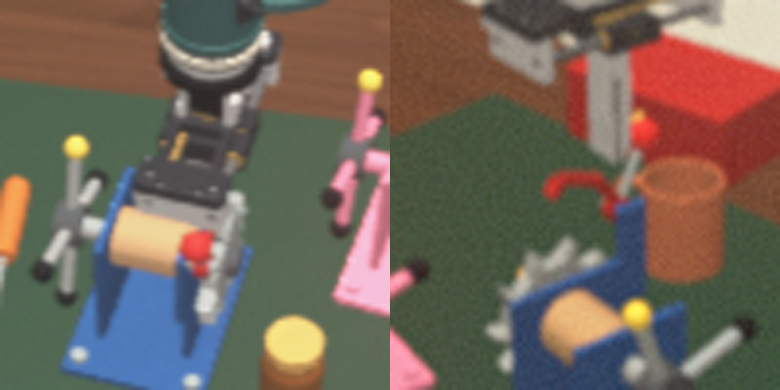

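The pawl flipped fully up (ball at (0.596, 0.009), as expected). Next I back off, go up, move behind the yellow-tipped spoke and go down.

play_rows(translation=[[0,-0.3,0],[0,0,-0.75],[0,0,-0.75],[-0.85,-0.675,0],[-0.85,-0.675,0],[-0.85,-0.675,0],[-0.85,-0.675,0],[0,0,0]], twist=[[0,0,0],[0,0,0],[0,0,0],[0,0,0],[0,0,0],[0,0,0],[0,0,0],[0,0,0]], gripper=[-1,-1,-1,-1,-1,-1,-1,-1])

```text
time: 5.1
tool_pos: [0.429, -0.1086, 0.4735]
ee_rot: [3.141, 0.002, 1.445]
wrist_force: [-0.1, 0.7, -0.3]
width: 0.0007
finger_force: 0.0
```

```bash
cat >> h.py <<'E'
def rel(P):
    o=robot.get_obs(); t=o['ee_rot'][2]-np.pi/2; d=np.array(P)-o['tool_pos']; c,s=np.cos(t),np.sin(t)
    return np.round([-s*d[0]+c*d[1], c*d[0]+s*d[1], -(d[2])],4)  # tool x,y,z
E
python3 - <<'E'
from h import *
robot.snapshot('side'); robot.snapshot('scene')
for n in ['spoke_tip','pawl_ball']:
  for c in ['side','scene']:
    for d in robot.spot_point(n,c): print(n,c,np.round(d['centre'],4),d['score'],rel(d['centre']))
o=robot.get_obs(); print(o['tool_pos'],o['ee_rot'])
E
```

```text
spoke_tip side [ 0.4721 -0.1139  0.1705] 0.64 [-0.0027  0.0407  0.3024]
spoke_tip side [0.3481 0.1291 0.1712] 0.55 [ 0.2237 -0.1116  0.3017]
spoke_tip scene [ 0.4716 -0.1118  0.1738] 0.92 [-0.001   0.0395  0.2989]
spoke_tip scene [ 4.727e-01 -1.886e-01 -4.000e-04] 0.68 [-0.0772  0.0498  0.4731]
pawl_ball side [0.4426 0.2521 0.2245] 0.54 [ 0.3567 -0.0326  0.2481]
pawl_ball side [0.5989 0.0101 0.2253] 0.48 [0.1349 0.1513 0.2473]
pawl_ball scene [0.4419 0.2498 0.2237] 0.53 [ 0.3543 -0.033   0.2488]
pawl_ball scene [0.5948 0.0084 0.2214] 0.42 [0.1326 0.1473 0.2511]
[ 0.43292278 -0.10587941  0.47248407] [-3.14131971e+00 -4.34529705e-04  1.45264558e+00]
```

play_rows(translation=[[0,0,0.95],[0,0,0.95],[0,0,0.95],[0,0,0],[0,0.15,0],[0,0.15,0],[0,0.15,0],[0,0.15,0]], twist=[[0,0,0],[0,0,0],[0,0,0],[0,0,0],[0,0,0],[0,0,0],[0,0,0],[0,0,0]], gripper=[-1,-1,-1,-1,-1,-1,-1,-1])

```text
time: 6.2
tool_pos: [0.4571, -0.1097, 0.361]
ee_rot: [3.139, 0.001, 1.451]
wrist_force: [-2.8, 0.1, 0.8]
width: 0.0004
finger_force: 1.2
```

play_rows(translation=[[0,0.15,0],[0,0.15,0],[0,0.15,0],[0,0.15,0],[0,0.1,0],[0,0.1,0],[0,0,0],[0,0,0]], twist=[[0,0,0],[0,0,0],[0,0,0],[0,0,0],[0,0,0],[0,0,0],[0,0,0],[0,0,0]], gripper=[-1,-1,-1,-1,-1,-1,-1,-1])

```text
time: 7.0
tool_pos: [0.4882, -0.1134, 0.3585]
ee_rot: [3.141, -0.0, 1.451]
wrist_force: [0.4, -1.0, -0.4]
width: 0.0008
finger_force: 0.0
```

Run:
```python
from h import *
a=snap('side','d5.png'); b=snap('scene','s5.png')
for n in ['spoke_tip','pawl_ball']:
  for c in ['side','scene']:
    for d in robot.spot_point(n,c): print(n,c,np.round(d['centre'],4),d['score'],rel(d['centre']))
o=robot.get_obs(); print(o['tool_pos'],o['ee_rot'],o['wrist_force'])
Q=px('side',[.49,-.08,.15])[0].astype(int);P=px('scene',[.49,-.08,.15])[0].astype(int)
cr=[cv2.resize(i[q[1]-50:q[1]+50,q[0]-50:q[0]+50],(390,390),interpolation=cv2.INTER_CUBIC) for i,q in((b,P),(a,Q))]
cv2.imwrite('pics/c5.png',cv2.cvtColor(np.hstack(cr),cv2.COLOR_RGB2BGR))
```

```text
spoke_tip side [ 0.5103 -0.1152  0.1738] 0.92 [0.0009 0.0224 0.1849]
spoke_tip side [0.3515 0.1285 0.1729] 0.9 [ 0.2238 -0.1644  0.1858]
spoke_tip scene [ 0.5108 -0.1163  0.1795] 0.74 [-0.0002  0.023   0.1792]
spoke_tip scene [0.3495 0.1285 0.178 ] 0.65 [ 0.2236 -0.1664  0.1807]
pawl_ball side [0.4395 0.2484 0.2262] 0.55 [ 0.3534 -0.0914  0.1325]
pawl_ball scene [0.5974 0.0084 0.2179] 0.5 [0.134  0.0941 0.1409]
pawl_ball scene [0.4452 0.2446 0.2264] 0.42 [ 0.3503 -0.0853  0.1324]
pawl_ball scene [ 0.5107 -0.115   0.1764] 0.33 [0.0011 0.0228 0.1824]
[ 0.48791465 -0.11336551  0.35876049] [ 3.14117284e+00 -1.98125581e-05  1.45079128e+00] [ 0.26922267 -0.68549317  0.06184073]
```

View pics/c5.png

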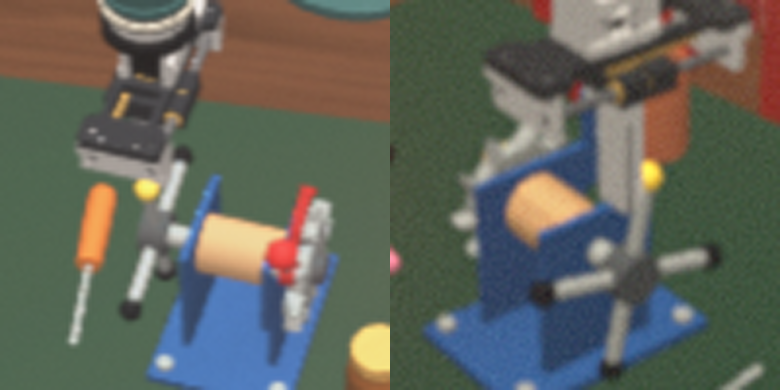

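The wheel is about 0.52 rad back; the tip needs roughly 6.5 mm more. I push that, then back away and go up.

play_rows(translation=[[0,0.08,0],[0,0.08,0],[0,0,0],[0,0,0],[0,-0.4,0],[0,0,-0.9],[0,0,-0.9],[0,0,-0.9]], twist=[[0,0,0],[0,0,0],[0,0,0],[0,0,0],[0,0,0],[0,0,0],[0,0,0],[0,0,0]], gripper=[-1,-1,-1,-1,-1,-1,-1,-1])

```text
time: 8.1
tool_pos: [0.4783, -0.1121, 0.468]
ee_rot: [3.141, -0.0, 1.451]
wrist_force: [0.1, -1.7, 0.0]
width: -0.0
finger_force: 0.0
```

play_rows(translation=[[0,0,0],[0,0,0]], twist=[[0,0,0],[0,0,0]], gripper=[-1,-1])

```text
time: 8.3
tool_pos: [0.4785, -0.1122, 0.4679]
ee_rot: [3.138, 0.001, 1.451]
wrist_force: [0.5, -0.1, -0.3]
width: 0.0004
finger_force: 0.0
```

Run:
```python
from h import *
for k in range(2):
 for c in ['side','scene','wrist']:
  robot.snapshot(c)
  for n in ['spoke_tip','pawl_ball']:
    for d in robot.spot_point(n,c):
      p=np.array(d['centre'])
      if np.hypot(*(p[:2]-[.55,-.05]))<.13: print(n,c,p.round(4),d['score'],rel(p))
o=robot.get_obs(); print(o['time'],o['tool_pos'],o['ee_rot'],o['wrist_force'])
```

```text
spoke_tip side [ 0.5131 -0.1204  0.1719] 0.65 [-0.004   0.0354  0.2934]
pawl_ball side [0.5984 0.0104 0.2225] 0.52 [0.1361 0.1044 0.2424]
spoke_tip scene [ 0.5136 -0.1172  0.1781] 0.62 [-0.0007  0.0355  0.2868]
pawl_ball scene [0.5953 0.0065 0.2186] 0.42 [0.1319 0.1018 0.2466]
spoke_tip wrist [ 0.514  -0.1205  0.174 ] 0.91 [-0.0039  0.0362  0.2917]
pawl_ball wrist [0.5999 0.0092 0.2225] 0.92 [0.1351 0.106  0.2435]
spoke_tip side [ 0.5155 -0.1147  0.1705] 0.89 [0.002  0.0371 0.2959]
pawl_ball side [0.5964 0.0078 0.2247] 0.46 [0.1333 0.1027 0.2418]
spoke_tip scene [ 0.5175 -0.1158  0.1744] 0.93 [0.0012 0.0392 0.2923]
pawl_ball scene [0.5972 0.0073 0.2229] 0.69 [0.1329 0.1036 0.2438]
spoke_tip wrist [ 0.513  -0.1197  0.1774] 0.9 [-0.0033  0.0352  0.2894]
pawl_ball wrist [0.5965 0.0106 0.2234] 0.88 [0.1361 0.1025 0.2434]
9.2 [ 0.47843252 -0.11223486  0.4667536 ] [3.14137502e+00 4.00047402e-06 1.45081877e+00] [ 0.78345628 -0.77016319  0.04167991]
```

The wheel reads about 0.60 rad, inside the notch play. I move over to the far side of the ball and go down.

play_rows(translation=[[0.67,0.73,0],[0.67,0.73,0],[0.67,0.73,0],[0.67,0.73,0],[0.67,0.73,0],[0,0,0],[0,0,0.7],[0,0,0.65]], twist=[[0,0,0],[0,0,0],[0,0,0],[0,0,0],[0,0,0],[0,0,0],[0,0,0],[0,0,0]], gripper=[-1,-1,-1,-1,-1,-1,-1,-1])

```text
time: 10.0
tool_pos: [0.6393, 0.0031, 0.413]
ee_rot: [3.139, 0.0, 1.451]
wrist_force: [-0.4, 0.6, 0.7]
width: 0.0004
finger_force: 0.0
```

play_rows(translation=[[0,0,0],[0,0,0]], twist=[[0,0,0],[0,0,0]], gripper=[-1,-1])

```text
time: 10.2
tool_pos: [0.639, 0.0028, 0.4129]
ee_rot: [-3.141, 0.0, 1.45]
wrist_force: [-0.4, -0.3, 1.1]
width: 0.0006
finger_force: 0.0
```

Run:
```python
from h import *
a=snap('side','d6.png'); b=snap('scene','s6.png')
for n in ['spoke_tip','pawl_ball']:
  for c in ['side','scene']:
    for d in robot.spot_point(n,c): print(n,c,np.round(d['centre'],4),d['score'],rel(d['centre']))
o=robot.get_obs(); print(o['tool_pos'],o['ee_rot'],o['wrist_force'])
Q=px('side',[.55,-.02,.18])[0].astype(int);P=px('scene',[.55,-.02,.18])[0].astype(int)
cr=[cv2.resize(i[q[1]-50:q[1]+50,q[0]-50:q[0]+50],(390,390),interpolation=cv2.INTER_CUBIC) for i,q in((b,P),(a,Q))]
cv2.imwrite('pics/c6.png',cv2.cvtColor(np.hstack(cr),cv2.COLOR_RGB2BGR))
```

```text
spoke_tip side [0.3498 0.1267 0.1734] 0.9 [ 0.088  -0.3023  0.242 ]
spoke_tip side [ 0.5155 -0.1145  0.1715] 0.73 [-0.1315 -0.1088  0.2439]
spoke_tip scene [ 0.5138 -0.116   0.176 ] 0.98 [-0.1333 -0.1104  0.2392]
spoke_tip scene [0.3541 0.1279 0.1775] 0.93 [ 0.0897 -0.2982  0.2377]
pawl_ball side [0.44   0.2478 0.2248] 0.54 [ 0.219  -0.2273  0.1901]
pawl_ball side [0.598  0.0115 0.2195] 0.45 [ 0.0034 -0.0421  0.1954]
pawl_ball scene [ 0.4063 -0.4517  0.0016] 0.63 [-0.4795 -0.1769  0.4129]
pawl_ball scene [0.5956 0.0093 0.2189] 0.57 [ 0.0009 -0.0442  0.1956]
pawl_ball scene [0.4433 0.2487 0.2288] 0.53 [ 0.2203 -0.2241  0.1857]
[0.6393994  0.00315028 0.41446366] [ 3.13871100e+00 -7.41237841e-05  1.45056474e+00] [-0.36145989 -0.35635428  0.30933339]
```

View pics/c6.png

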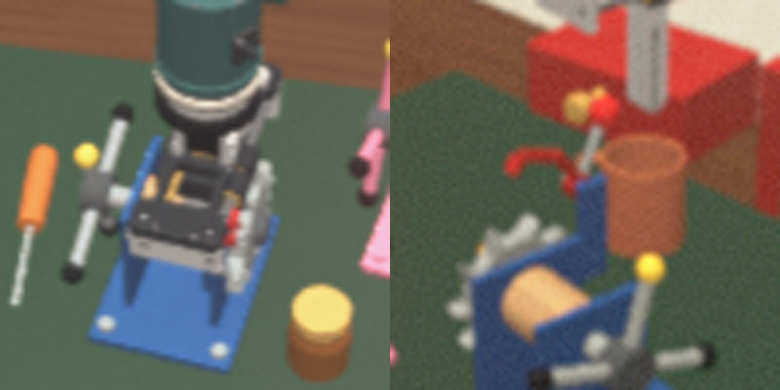

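The fingers are on the far side of the ball, with a gap of about 17 mm. I push back.

play_rows(translation=[[0,-0.2,0],[0,-0.15,0],[0,-0.15,0],[0,-0.15,0],[0,-0.15,0],[0,-0.15,0],[0,-0.1,0],[0,0,0]], twist=[[0,0,0],[0,0,0],[0,0,0],[0,0,0],[0,0,0],[0,0,0],[0,0,0],[0,0,0]], gripper=[-1,-1,-1,-1,-1,-1,-1,-1])

```text
time: 11.3
tool_pos: [0.5972, 0.0085, 0.4128]
ee_rot: [-3.141, -0.0, 1.451]
wrist_force: [-0.7, -0.9, -0.1]
width: 0.0006
finger_force: 0.0
```

play_rows(translation=[[0,0,0],[0,0.4,0],[0,0,-0.9],[0,0,-0.9],[0,0,-0.9],[0,0,0],[0,0,0],[0,0,0]], twist=[[0,0,0],[0,0,0],[0,0,0],[0,0,0],[0,0,0],[0,0,0],[0,0,0],[0,0,0]], gripper=[-1,-1,-1,-1,-1,-1,-1,-1])

```text
time: 12.1
tool_pos: [0.614, 0.0063, 0.5186]
ee_rot: [-3.138, 0.0, 1.451]
wrist_force: [-0.1, -0.4, -0.2]
width: 0.0004
finger_force: 0.0
```

Run:
```python
from h import *
for k in range(2):
 for c in ['side','scene','wrist']:
  im=snap(c,c+'7.png')
  for n in ['spoke_tip','pawl_ball']:
    for d in robot.spot_point(n,c):
      p=np.array(d['centre'])
      if np.hypot(*(p[:2]-[.55,-.05]))<.13: print(n,c,p.round(4),d['score'],rel(p))
o=robot.get_obs(); print(o['time'],o['tool_pos'],o['wrist_force'])
a=cv2.imread('pics/side7.png');b=cv2.imread('pics/scene7.png')
Q=px('side',[.53,-.02,.18])[0].astype(int);P=px('scene',[.53,-.02,.15])[0].astype(int)
cr=[cv2.resize(i[q[1]-45:q[1]+45,q[0]-45:q[0]+45],(395,395),interpolation=cv2.INTER_CUBIC) for i,q in((b,P),(a,Q))]
cv2.imwrite('pics/c7.png',np.hstack(cr))
```

```text
spoke_tip side [ 0.516  -0.1168  0.1716] 0.66 [-0.134  -0.0825  0.3466]
pawl_ball side [0.5496 0.0165 0.2237] 0.68 [ 0.0023 -0.065   0.2948]
spoke_tip scene [ 0.5167 -0.1172  0.175 ] 0.98 [-0.1344 -0.0816  0.3443]
pawl_ball scene [0.5514 0.0138 0.2239] 0.41 [-2.000e-04 -6.280e-02  2.958e-01]
pawl_ball wrist [0.5523 0.0136 0.2253] 0.92 [-2.000e-04 -6.170e-02  2.952e-01]
spoke_tip side [ 0.5151 -0.1146  0.1723] 0.68 [-0.1319 -0.0833  0.3484]
pawl_ball side [0.551  0.0184 0.2243] 0.76 [ 0.0044 -0.0636  0.2965]
spoke_tip scene [ 0.5156 -0.1169  0.1738] 0.95 [-0.1342 -0.0825  0.347 ]
pawl_ball scene [0.5504 0.013  0.2247] 0.59 [-0.001  -0.0635  0.2961]
pawl_ball wrist [0.5542 0.0152 0.2228] 0.64 [ 0.0016 -0.06    0.298 ]
13.0 [0.61361386 0.00643227 0.52075797] [ 1.00761241  0.17442852 -0.4813193 ]
```

View pics/c7.png

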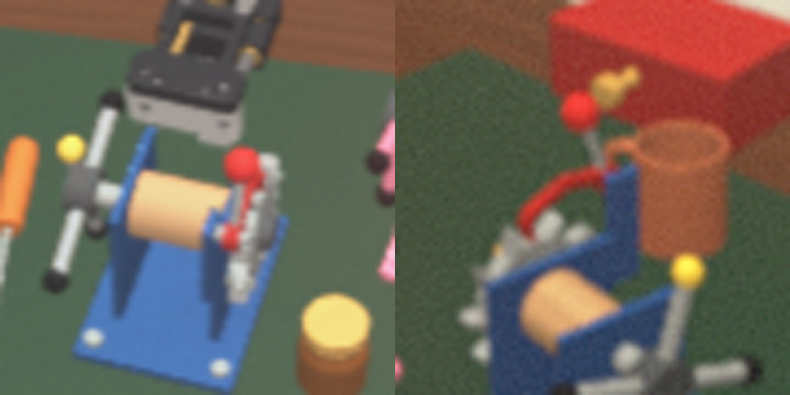

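The ball is back at its pawl-down position and the wheel is near 0.63 rad. I compare the ball's pixel centroid with the start pictures, then hand in.

Run:
```python
from h import *
def cen(f,q):
    i=cv2.imread(f).astype(float); q=q.astype(int); w=i[q[1]-9:q[1]+10,q[0]-9:q[0]+10]
    m=(w[...,2]>150)&(w[...,1]<75)&(w[...,0]<75); y,x=np.nonzero(m); return (x.mean()-9+q[0]).round(2),(y.mean()-9+q[1]).round(2),m.sum()
B=[.5503,.0146,.2244]
for c,f0,f1 in(('side','d2','side7'),('scene','s2','scene7')):
    q=px(c,B)[0]; print(c,cen(f'pics/{f0}.png',q),cen(f'pics/{f1}.png',q),px(c,np.array(B)+[.006,0,.001])[0]-q)
```

```text
side (np.float64(276.56), np.float64(181.11), np.int64(61)) (np.float64(276.61), np.float64(180.43), np.int64(67)) [ 1.48598462 -0.99492753]
scene (np.float64(291.22), np.float64(189.43), np.int64(23)) (np.float64(291.38), np.float64(189.5), np.int64(24)) [-0.27739196  1.25035842]
```

The ball's centroid matches the start within noise, so the pawl is fully seated. I hand in.

```bash
python3 -c "
from bench import robot
print(robot.close_job())"
```

```text
the job is handed in; nothing more can be done
None
```

I handed the job in at about 13 s, but the hand-in returned no verdict. By the cameras, the blue winch's wheel is back one notch (about 0.6 rad), the pawl is down in that notch, and the arm is clear.

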